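# Open the bar clamp for the next repair

### The job

The next picture frame to be glued does not fit: open the bar clamp for it. With the fingertips press down the black release pad on top of the sliding jaw, keep it pressed and push the jaw back along the bar, away from the screw, until it stands fully back against the stop pin; then let go so that the pad springs up and the ratchet holds. Nothing is to be picked up: the clamp stays lying in its cradle, and the frame, glue bottle, tape roll and screwdriver stay as they are.

Things in the scene. Friction and masses are not known exactly. Their poses are not given: they have to be found in the camera images.
- cradle: Plywood board 110 x 430 x 18, screwed to the bench, with two wooden saddles in whose slots the clamp lies. Origin: centre of its underside, on the bench; z up, y along the clamp's bar. The saddles lie at y = -190..-160 and 160..190, are 74 wide (x) and reach 64 above the bench.
- clamp: Aluminium bar clamp (1.7 kg) lying loose in the cradle, bar level along its own y axis, z up. Bar 16 wide (x), 470 long, 28 tall. Origin: mid-length of the bar, on its underside, 46 above the bench. The grey screw head stands at y = -235..-195, top 75 above the origin; screw shoe to y = -158, wooden handle out to y = -384.
- jaw (a joint): Place of the grey sliding jaw along the bar, in m; grows along the clamp's +y (away from the screw, opening). 0.155 is fully back against the stop pin; it starts between 0 and 0.06. Clamping face at clamp y = -100 mm + this. Jaw 36 wide, 96 long (y). About 2.5 N of friction; a sawtooth ratchet (8 mm pitch) locks it against opening unless the release is pressed.
- release (a joint): How far the release pad is pressed, in m: 0 up, 0.007 fully down. Spring plunger: about 1.2 N starts it, about 4 N holds it fully down. Beyond 0.0035 the pawl is clear and the jaw slides freely. Let go, it springs up till the pawl meets a tooth; it may rest up to 0.003 down while the pawl rides on a tooth, and comes up when the jaw is fully back.
- release_top (a point): Centre of the top of the release pad (moves with it): flat, level, black ribbed plastic, 34 across the bar (x), 46 along it (y); unpressed 46 above the bar's underside, 92 above the bench. It lies 58 behind (+y of) the clamping face. The jaw's upright front plate begins 41 from here towards -y and rises 30 above the unpressed pad; the heel begins 26 towards +y and rises 16. Axes as the clamp's.
- heel_front (a point): Centre of the front face of the heel: the raised ridge, 36 wide (x) and 12 thick, at the back of the sliding jaw. The face looks along the clamp's -y, towards the pad; the point is 8 below the heel's top. A fingertip standing on the pad pushes the jaw back by bearing on this face. With the jaw fully back it is at clamp y = 139. Axes as the clamp's.
- end_stop (a point): Face of the stop pin: a steel pin, diameter 10, 40 long, set across the bar (along x), against which the back of the jaw ends its travel. The point is at clamp y = 151, 16 above the bar's underside. Axes as the clamp's.
- frame: Bystander: an empty dark wooden picture frame, 140 x 180 x 16 tall, rails 22 wide, lying flat beyond the clamp. Origin: centre of its underside.
- glue: Bystander: an upright white glue bottle, diameter 56, 170 tall. Origin: centre of its underside.
- tape: Bystander: a roll of paper tape lying flat, outer diameter 100, hole 76, 30 tall. Origin: centre of its underside.
- screwdriver: Bystander: a screwdriver 190 long lying on the bench, with a black handle. Origin: under its middle.

How it is judged:
On the way, in this order (a step that is already met when the one before it is completed fails the run):
1. the fingers press the release pad down far enough to free the ratchet (value of joint release above 0.0035 m and contact force between the fingers and clamp above 1 N), for 0.1 s.
2. the sliding jaw is pushed back to the stop pin (value of joint jaw above 0.15 m), for 0.1 s.
At the end, for the whole second after the job is handed in: The sliding jaw stands within 5 mm of the stop pin, the release pad has sprung back up (less than 3 mm down), the clamp lies at rest in its cradle within 15 mm of where it was, and the four bystanders are within 30 mm of where they were (value of joint jaw above 0.15 m and value of joint release below 0.003 m and distance of clamp from where it was at the start of the episode below 0.015 m and linear speed of clamp below 0.02 m/s and distance of each of frame, glue, tape, screwdriver from where it was at the start of the episode below 0.03 m); the robot touches nothing.
It fails at once if the clamp is lifted or dragged out of its cradle (more than 15 mm) (distance of clamp from where it was at the start of the episode above 0.015 m).
It fails at once if the clamp is tipped in its cradle (angle between clamp's own z axis and vertical above 0.12 rad).
It fails at once if a bystander is moved, lifted or knocked over (distance of any of frame, glue, tape, screwdriver from where it was at the start of the episode above 0.03 m or angle between glue's own z axis and vertical above 0.5 rad).
It also fails if it takes over 35 s, if anything falls off the work surface, if the arm or the gripper's body presses on something with over 40 N, if the wrist force passes 120 N, or if a joint passes its speed limit or range.

### The arm

A 7-joint arm with a two-finger parallel gripper is mounted at the origin on the work surface. World frame = base frame: x ahead of the robot, y to its left, z up, the work surface at z = 0. Lengths are in m, angles in rad, forces in N, time in s.
With the tool pointing down it reaches from about 0.375 to 0.925 m from the base axis. Payload 3.1 kg.
Tool frame: the origin (TCP) lies midway between the tips of the shut fingers; the grasp point (between the pads) lies 19 mm behind it; z points along the fingers, y is the direction in which the jaws open and shut (so a half turn about z gives the same grasp; the last joint's range is limited). The gripper opens to 85 mm and grips with 20 to 120 N. Pads are 22 mm wide; open, the fingers measure 114 mm over their backs; the gripper's body (76 mm by 85 mm) begins 54 mm behind the grasp point. The pads swing forward as they close: fully open they stand 13 mm farther back than shut.
Start: joints at [-1.447, 0.383, 0.044, 1.598, -0.018, 1.161, -0.05], TCP at [0.143, 0.634, 0.231] pointing down, gripper open.
Joint ranges: [-2.61, 2.61], [-0.41, 2.15], [-1.48, 1.57], [0, 2.5], [-1.57, 4.71], [0.05, 1.97], [-2.85, 2.85]. Speed limits (rad/s): [2.79, 2.79, 3.14, 3.14, 3.14, 3.14, 3.14].

### API

Orientations are given as a rotation vector (axis times angle).
In Python, from workcell import robot, eyes gives the robot as it stands.
- The arm moves only by the tool play_rows, never from a script. Its argument "deltas" is a list of rows, each an object with "hand": the opening, from -1 (shut) to 1 (fully open), so that 0 is half open; "dp": the shift along the world's x, y, z in m, a list of three; "angular": the turn, a rotation vector about the world's x, y, z in units of 5 degrees (1.0 is 5 degrees), a list of three. A call has 1 to 12 rows; each row shifts and turns the commanded pose from where the row before left it; what a row does not reach is not made up. A row lasts 1/8 s, in which the tool goes at most 62.5 mm and 10.7 degrees, less where a joint would pass 70% of its speed; a pose out of reach is approached as far as the arm can. A call with a gripper value outside its range is refused whole. The fingers move at their own pace and stop on an object; the grip force is fixed at half the most. Time passes only in rows, so rows that do not move let the fingers close. It gives the time, the measured TCP pose, the force and the opening at its end, in the units of the state.
- robot.observe(): the state, without advancing time (a new reading comes with each control period).
- eyes.grab_frame(name): name is "scene" or "side" or "wrist"; returns a dict with "pixels" (384x512x3 uint8, red, green, blue), "intrinsics" (3x3 intrinsics, pixels), "world_from_camera" (4x4, takes a point from camera to world coordinates). Camera axes: x right, y down, z forward; pixel columns grow to the right and rows downward; lengths in m; the calibration is good to about 2 mm. A picture is of the moment at which its call begins. There is no depth.
- robot.close_job(): hands the job in, once; it reports no verdict.
The state is a dict: "time": time; "joint_positions": joint angles; "qvel": joint speeds; "tau": joint torques, N m; "position": TCP position; "ee_rot": TCP orientation; "ft_force": force on the tool from outside, world axes, zero at the start; "ft_torque": the same for the moment, N m; "opening": finger opening in m.
Only numpy, scipy, OpenCV 4.12 (cv2) and the standard library are available. Lean on these libraries where they do the work, as an engineer would, in place of code of your own. Each camera call takes 0.05 s, during which the arm holds its last target. There are 200 camera calls.

## Working session

There is one attempt and no reset: what is moved stays moved. The work goes in short steps, Python scripts to look and compute and a tool call to move; the robot and the scene stay as the last step left them, time stands still between calls to the robot, and variables do not carry over. Pictures are saved under pics/ and viewed, about 8 in all and at most 12, crops included, and the job is handed in when it is done.

Besides the shell and the picture viewer there is one more tool, called as name(argument=value, ...), one argument or row to a line, values as JSON. play_rows: Moves the arm, as the interface text tells. Its arguments: {"type":"object","properties":{"deltas":{"type":"array"}},"required":["deltas"]}

```bash
mkdir -p pics
cat > h.py <<'E'
import numpy as np, cv2
from workcell import robot, eyes
def grab(n,f):
    d=eyes.grab_frame(n); cv2.imwrite(f'pics/{f}.png',d['pixels'][...,::-1]); np.savez(f'pics/{f}.npz',K=d['intrinsics'],T=d['world_from_camera'],p=d['pixels']); return d
def ray(f,uv,z):
    d=np.load(f'pics/{f}.npz'); r=d['T'][:3,:3]@np.linalg.inv(d['K'])@[uv[0],uv[1],1]; o=d['T'][:3,3]
    return o+r*(z-o[2])/r[2]
def proj(f,P):
    d=np.load(f'pics/{f}.npz'); T=np.linalg.inv(d['T']); p=d['K']@(T[:3,:3]@np.asarray(P)+T[:3,3]); return p[:2]/p[2]
E
python3 - <<'E'
from h import *
for n in ['scene','side','wrist']: d=grab(n,n+'0'); print(n,d['world_from_camera'].round(3).tolist())
a=[cv2.imread(f'pics/{n}0.png') for n in ['scene','side']]
print(robot.observe())
E
```

```text
scene [[-0.428, 0.502, -0.751, 1.237], [0.904, 0.243, -0.353, 0.28], [0.006, -0.83, -0.558, 0.579], [0.0, 0.0, 0.0, 1.0]]
side [[0.977, -0.16, 0.143, 0.484], [-0.214, -0.696, 0.686, -0.557], [-0.01, -0.7, -0.714, 0.687], [0.0, 0.0, 0.0, 1.0]]
wrist [[0.22, 0.926, 0.308, 0.064], [0.976, -0.208, -0.072, 0.65], [-0.002, 0.317, -0.949, 0.374], [0.0, 0.0, 0.0, 1.0]]
{'time': 0.15, 'joint_positions': array([-1.44680422,  0.38366517,  0.04385545,  1.59920884, -0.01789524,
        1.16118488, -0.0498808 ]), 'qvel': array([ 0.00132729, -0.00316833,  0.0018345 , -0.00588472, -0.00036459,
       -0.00066176,  0.00065211]), 'tau': array([ 1.72132444e-03, -4.34056306e+01,  1.02657516e+00, -2.49980092e+01,
        1.06708473e-02,  7.31815628e-03, -1.92565601e-06]), 'position': array([0.14282997, 0.63336185, 0.2301664 ]), 'ee_rot': array([-0.347528  , -3.12219426,  0.00325221]), 'ft_force': array([-0.51950816,  0.14762714,  0.73186578]), 'ft_torque': array([-0.00115804,  0.0053798 , -0.01409208]), 'opening': 0.08545672929359262}
```

View pics/scene0.png

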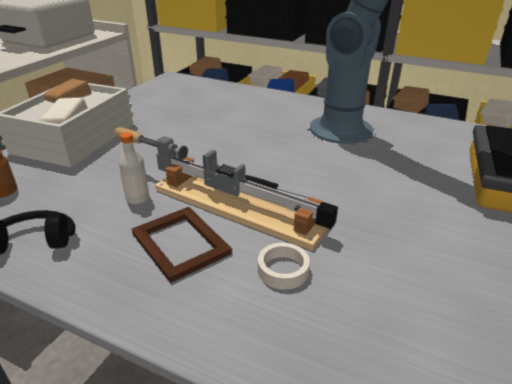

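View pics/side0.png

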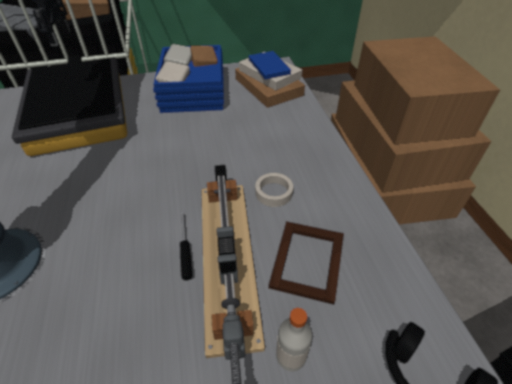

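Scene view: the clamp runs from the screw handle (125,132) to a black end (325,213), with the jaw around (225,175). In the side view the jaw is at about (227,245), the screw at the bottom (232,325), and opening runs upward (+y). Next I'll enlarge crops of both.

Run:
```python
from h import *
a=cv2.imread('pics/side0.png')[155:365,170:290]; b=cv2.imread('pics/scene0.png')[130:240,140:350]
a=cv2.resize(a,None,fx=2.8,fy=2.8,interpolation=2); b=cv2.resize(b,None,fx=2.1,fy=2.1,interpolation=2)
o=np.zeros((590,790,3),np.uint8); o[:a.shape[0],:a.shape[1]]=a; o[:b.shape[0],340:340+b.shape[1]]=b
cv2.imwrite('pics/crop0.png',o)
# board mask side
for f in ['side0','scene0']:
    im=cv2.imread(f'pics/{f}.png'); h=cv2.cvtColor(im,cv2.COLOR_BGR2HSV)
    m=cv2.inRange(h,(12,70,130),(28,200,255))
    n,l,s,c=cv2.connectedComponentsWithStats(m)
    for i in np.argsort(-s[1:,4])[:5]+1: print(f,s[i],c[i].round(1))
```

```text
side0 [ 202  188   25  168 2312] [211.1 272.8]
side0 [ 232  186   32  165 1665] [247.  266.8]
side0 [ 63 138  10   3  16] [ 67.7 139.2]
side0 [ 29 145   4   2   8] [ 30.5 145.5]
side0 [ 52 141   4   2   5] [ 53.4 141.8]
scene0 [ 395    0  117   65 6065] [451.   28.4]
scene0 [ 399   65  113   58 2822] [457.8  85.4]
scene0 [ 205   39  122   46 2496] [267.9  57.3]
scene0 [ 156  179  164   71 2309] [239.2 214.3]
scene0 [  90    0   64   84 2075] [129.9  29.5]
```

View pics/crop0.png

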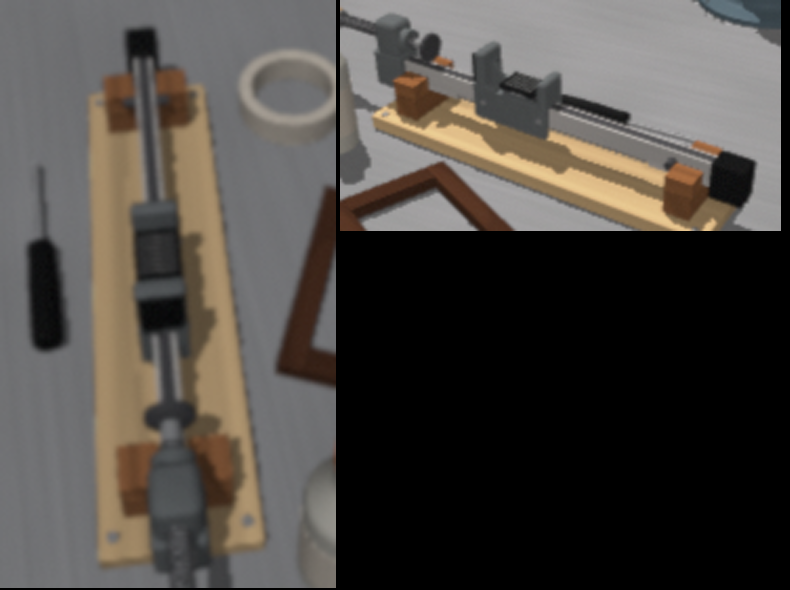

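Run:
```python
from h import *
S=lambda x,y:(170+(x+.5)/2.8-.5,155+(y+.5)/2.8-.5)
C=lambda x,y:(140+(x-340+.5)/2.1-.5,130+(y+.5)/2.1-.5)
P={}
for n,xy in dict(TL=(90,93),TR=(205,87),BL=(100,553),BR=(263,538)).items(): P[n]=ray('side0',S(*xy),.018); print(n,P[n].round(4))
print('L',np.linalg.norm(P['TL']-P['BL']),np.linalg.norm(P['TR']-P['BR']),'W',np.linalg.norm(P['TL']-P['TR']))
c=sum(P.values())/4; v=(P['TL']+P['TR']-P['BL']-P['BR']); print('centre',c,'yaw of +y axis from world y(deg)',np.degrees(np.arctan2(-v[0],v[1])))
for n,xy,z in [('heel back top',(155,203),.108),('heel front top',(157,229),.108),('pad',(158,255),.092),('plate top rear',(160,278),.122),('plate top front',(161,300),.122),('bar end block',(142,30),.08)]: print(n,ray('side0',S(*xy),z).round(4))
for n,xy,z in [('heel top near R corner',(550,82),.108),('heel top left',(538,82),.108),('heel top',(551,76),.108),('pad',(521,82),.092)]: print('scene',n,ray('scene0',C(*xy),z).round(4))
# bar line: bright-pixel centroid along rows
```

```text
TL [0.4899 0.121  0.018 ]
TR [0.598  0.1044 0.018 ]
BL [ 0.4464 -0.302   0.018 ]
BR [ 0.5523 -0.3158  0.018 ]
L 0.4251474991682276 0.4226928850639249 W 0.1093983946792132
centre [ 0.5216623  -0.09811734  0.018     ] yaw of +y axis from world y(deg) -6.0443413609594465
heel back top [ 0.5225 -0.0956  0.108 ]
heel front top [ 0.52   -0.1195  0.108 ]
pad [ 0.5179 -0.1307  0.092 ]
plate top rear [ 0.5144 -0.1712  0.122 ]
plate top front [ 0.5121 -0.1885  0.122 ]
bar end block [0.5456 0.1288 0.08  ]
scene heel top near R corner [ 0.5258 -0.0922  0.108 ]
scene heel top left [ 0.5313 -0.1035  0.108 ]
scene heel top [ 0.5141 -0.097   0.108 ]
scene pad [ 0.5154 -0.1332  0.092 ]
```

Clamp yaw is about 6° clockwise. The pad centre is near (0.518, -0.131), the heel front near y = -0.106, and about 0.147 m of push is needed. I'll shut the fingers, go round at height and align the tool's y with the bar.

play_rows(
  deltas=[
    {"hand": -1, "dp": [0.031, -0.028, 0], "angular": [0, 0, 0.13]},
    {"hand": -1, "dp": [0.031, -0.028, 0], "angular": [0, 0, 0.13]},
    {"hand": -1, "dp": [0.031, -0.028, 0], "angular": [0, 0, 0.13]},
    {"hand": -1, "dp": [0.031, -0.028, 0], "angular": [0, 0, 0.13]},
    {"hand": -1, "dp": [0.031, -0.028, 0], "angular": [0, 0, 0.13]},
    {"hand": -1, "dp": [0.031, -0.028, 0], "angular": [0, 0, 0.13]},
    {"hand": -1, "dp": [0.031, -0.028, 0], "angular": [0, 0, 0.13]},
    {"hand": -1, "dp": [0.031, -0.028, 0], "angular": [0, 0, 0.13]},
    {"hand": -1, "dp": [0.031, -0.028, 0], "angular": [0, 0, 0.13]},
    {"hand": -1, "dp": [0.031, -0.028, 0], "angular": [0, 0, 0.13]},
  ],
)

```text
time: 1.4
position: [0.4536, 0.3529, 0.2309]
ee_rot: [-0.169, -3.137, 0.001]
ft_force: [0.3, 0.6, 0.0]
opening: 0.0
```

play_rows(
  deltas=[
    {"hand": -1, "dp": [0.005, -0.04, 0], "angular": [0, 0, 0]},
    {"hand": -1, "dp": [0.005, -0.04, 0], "angular": [0, 0, 0]},
    {"hand": -1, "dp": [0.005, -0.04, 0], "angular": [0, 0, 0]},
    {"hand": -1, "dp": [0.005, -0.04, 0], "angular": [0, 0, 0]},
    {"hand": -1, "dp": [0.005, -0.04, 0], "angular": [0, 0, 0]},
    {"hand": -1, "dp": [0.005, -0.04, 0], "angular": [0, 0, 0]},
    {"hand": -1, "dp": [0.005, -0.04, 0], "angular": [0, 0, 0]},
    {"hand": -1, "dp": [0.005, -0.04, 0], "angular": [0, 0, 0]},
    {"hand": -1, "dp": [0.005, -0.04, 0], "angular": [0, 0, 0]},
    {"hand": -1, "dp": [0.005, -0.04, 0], "angular": [0, 0, 0]},
    {"hand": -1, "dp": [0.005, -0.04, 0], "angular": [0, 0, 0]},
    {"hand": -1, "dp": [0, 0, 0], "angular": [0, 0, 0]},
  ],
)

```text
time: 2.9
position: [0.5075, -0.0905, 0.2314]
ee_rot: [0.182, 3.136, -0.003]
ft_force: [-0.5, -0.1, -0.3]
opening: 0.0
```

Run:
```python
from h import *
grab('wrist','w1'); im=cv2.imread('pics/w1.png'); cv2.imwrite('pics/w1b.png',cv2.resize(im,None,fx=1.5,fy=1.5,interpolation=2))
print(proj('w1',(.518,-.131,.092)))
```

```text
[223.71633165 191.24094043]
```

View pics/w1b.png

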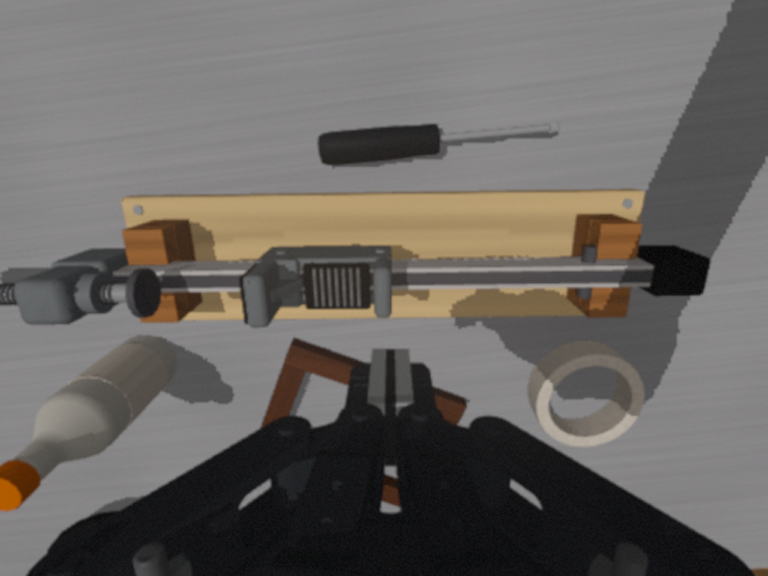

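Wrist view: pad centre at (337,285) in the 1.5x image, heel at x = 376–391, stop pin at x≈588. This matches my estimate.

Run:
```python
from h import *
W=lambda x,y:((x+.5)/1.5-.5,(y+.5)/1.5-.5)
for n,xy,z in [('pad',(337,285),.092),('pad L',(304,285),.092),('pad R',(370,285),.092),('heel top front',(376,283),.108),('heel top back',(391,283),.108),('plate rear top',(272,290),.122),('pin near',(582,290),.062),('bar end top',(651,268),.074),('heel near corner top',(383,316),.108),('heel far top',(383,250),.108)]: print(n,ray('w1',W(*xy),z).round(4))
```

```text
pad [ 0.5166 -0.1299  0.092 ]
pad L [ 0.5139 -0.1527  0.092 ]
pad R [ 0.5192 -0.1072  0.092 ]
heel top front [ 0.5131 -0.1017  0.108 ]
heel top back [ 0.5142 -0.0919  0.108 ]
plate rear top [ 0.5057 -0.1656  0.122 ]
pin near [0.5518 0.0518 0.062 ]
bar end top [0.5357 0.0961 0.074 ]
heel near corner top [ 0.5368 -0.1     0.108 ]
heel far top [ 0.4916 -0.0944  0.108 ]
```

play_rows(
  deltas=[
    {"hand": -1, "dp": [0.0095, -0.0405, 0], "angular": [0, 0, -0.1]},
    {"hand": -1, "dp": [0, 0, 0], "angular": [0, 0, 0]},
    {"hand": -1, "dp": [0, 0, -0.04], "angular": [0, 0, 0]},
    {"hand": -1, "dp": [0, 0, -0.04], "angular": [0, 0, 0]},
    {"hand": -1, "dp": [0, 0, -0.03], "angular": [0, 0, 0]},
    {"hand": -1, "dp": [0, 0, -0.015], "angular": [0, 0, 0]},
    {"hand": -1, "dp": [0, 0, 0], "angular": [0, 0, 0]},
  ],
)

```text
time: 3.82
position: [0.5168, -0.125, 0.1054]
ee_rot: [-0.181, -3.134, -0.001]
ft_force: [-0.0, 0.1, 0.0]
opening: 0.0002
```

Run:
```python
from h import *
grab('wrist','w2');grab('scene','s2');grab('side','d2')
a=cv2.resize(cv2.imread('pics/w2.png')[130:330,150:400],(500,400),interpolation=2)
b=cv2.resize(cv2.imread('pics/s2.png')[110:210,190:265],(300,400),interpolation=2)
cv2.imwrite('pics/c2.png',np.hstack([a,b])); o=robot.observe(); print(o['position'],o['ft_force'])
```

```text
[ 0.51881887 -0.12630416  0.1076395 ] [-0.07055768 -0.26365412 -0.2302735 ]
```

View pics/c2.png

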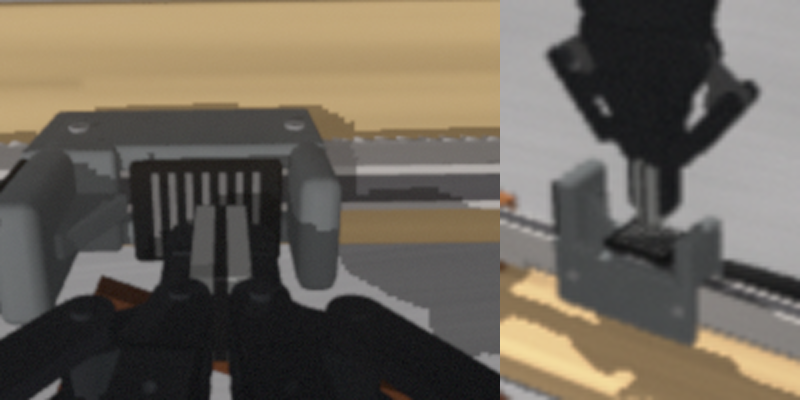

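Fingertips stand over the pad, clear of both the plate and the heel. Pressing down now.

play_rows(
  deltas=[
    {"hand": -1, "dp": [0, 0, -0.006], "angular": [0, 0, 0]},
    {"hand": -1, "dp": [0, 0, -0.006], "angular": [0, 0, 0]},
    {"hand": -1, "dp": [0, 0, -0.004], "angular": [0, 0, 0]},
    {"hand": -1, "dp": [0, 0, -0.003], "angular": [0, 0, 0]},
    {"hand": -1, "dp": [0, 0, 0], "angular": [0, 0, 0]},
  ],
)

```text
time: 4.6
position: [0.5175, -0.1263, 0.0873]
ee_rot: [-0.184, -3.136, -0.0]
ft_force: [-0.5, 1.0, 2.5]
opening: -0.0002
```

play_rows(
  deltas=[
    {"hand": -1, "dp": [0, 0, -0.002], "angular": [0, 0, 0]},
    {"hand": -1, "dp": [0, 0, -0.0015], "angular": [0, 0, 0]},
    {"hand": -1, "dp": [0, 0, 0], "angular": [0, 0, 0]},
    {"hand": -1, "dp": [0, 0, 0], "angular": [0, 0, 0]},
  ],
)

```text
time: 5.1
position: [0.5177, -0.1263, 0.0848]
ee_rot: [-0.184, -3.136, -0.002]
ft_force: [-3.2, 1.6, 10.1]
opening: -0.0003
```

Pad is fully down at about 10 N. Pushing along the bar, direction (0.105, 0.994).

play_rows(
  deltas=[
    {"hand": -1, "dp": [0.0005, 0.005, 0], "angular": [0, 0, 0]},
    {"hand": -1, "dp": [0.001, 0.01, 0], "angular": [0, 0, 0]},
    {"hand": -1, "dp": [0.001, 0.01, 0], "angular": [0, 0, 0]},
    {"hand": -1, "dp": [0.001, 0.01, 0], "angular": [0, 0, 0]},
    {"hand": -1, "dp": [0.001, 0.01, 0], "angular": [0, 0, 0]},
    {"hand": -1, "dp": [0.001, 0.01, 0], "angular": [0, 0, 0]},
    {"hand": -1, "dp": [0, 0, 0], "angular": [0, 0, 0]},
  ],
)

```text
time: 5.98
position: [0.5233, -0.0716, 0.0848]
ee_rot: [0.183, 3.136, 0.0]
ft_force: [-3.0, 1.1, 8.6]
opening: 0.0002
```

Run:
```python
from h import *
grab('wrist','w3');grab('scene','s3')
a=cv2.resize(cv2.imread('pics/w3.png')[130:330,150:400],(500,400),interpolation=2)
b=cv2.resize(cv2.imread('pics/s3.png')[110:240,190:350],(300,244),interpolation=2)
o=np.zeros((400,800,3),np.uint8);o[:,:500]=a;o[:244,500:]=b
cv2.imwrite('pics/c3.png',o); o=robot.observe(); print(o['position'],o['ft_force'])
```

```text
[ 0.52325166 -0.07156117  0.0848193 ] [-3.30984431  0.63045569  8.82811219]
```

View pics/c3.png

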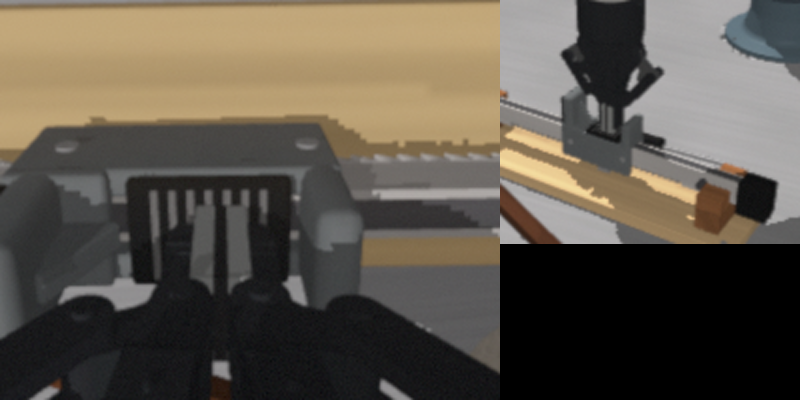

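The jaw rides with the fingers, carried by friction on the pad, and there is about 90 mm to go. Continuing, slower near the end.

play_rows(
  deltas=[
    {"hand": -1, "dp": [0.0005, 0.005, 0], "angular": [0, 0, 0]},
    {"hand": -1, "dp": [0.001, 0.01, 0], "angular": [0, 0, 0]},
    {"hand": -1, "dp": [0.001, 0.01, 0], "angular": [0, 0, 0]},
    {"hand": -1, "dp": [0.001, 0.01, 0], "angular": [0, 0, 0]},
    {"hand": -1, "dp": [0.001, 0.01, 0], "angular": [0, 0, 0]},
    {"hand": -1, "dp": [0.001, 0.01, 0], "angular": [0, 0, 0]},
    {"hand": -1, "dp": [0.001, 0.01, 0], "angular": [0, 0, 0]},
    {"hand": -1, "dp": [0.001, 0.008, 0], "angular": [0, 0, 0]},
    {"hand": -1, "dp": [0, 0, 0], "angular": [0, 0, 0]},
  ],
)

```text
time: 7.2
position: [0.5308, 0.0015, 0.0848]
ee_rot: [0.183, 3.136, 0.0]
ft_force: [-2.4, 0.0, 9.2]
opening: 0.0
```

play_rows(
  deltas=[
    {"hand": -1, "dp": [0.0003, 0.003, 0], "angular": [0, 0, 0]},
    {"hand": -1, "dp": [0.0003, 0.003, 0], "angular": [0, 0, 0]},
    {"hand": -1, "dp": [0.0003, 0.003, 0], "angular": [0, 0, 0]},
    {"hand": -1, "dp": [0, 0, 0], "angular": [0, 0, 0]},
  ],
)

```text
time: 7.7
position: [0.5316, 0.0093, 0.0848]
ee_rot: [0.185, 3.136, -0.001]
ft_force: [-3.1, -1.0, 9.5]
opening: -0.0001
```

play_rows(
  deltas=[
    {"hand": -1, "dp": [0.0002, 0.002, 0], "angular": [0, 0, 0]},
    {"hand": -1, "dp": [0.0002, 0.002, 0], "angular": [0, 0, 0]},
    {"hand": -1, "dp": [0.0002, 0.002, 0], "angular": [0, 0, 0]},
    {"hand": -1, "dp": [0, 0, 0], "angular": [0, 0, 0]},
  ],
)

```text
time: 8.2
position: [0.5323, 0.0152, 0.0848]
ee_rot: [0.185, 3.136, -0.002]
ft_force: [-3.9, -2.2, 8.8]
opening: 0.0002
```

play_rows(
  deltas=[
    {"hand": -1, "dp": [0.0002, 0.002, 0], "angular": [0, 0, 0]},
    {"hand": -1, "dp": [0.0002, 0.002, 0], "angular": [0, 0, 0]},
    {"hand": -1, "dp": [0, 0, 0], "angular": [0, 0, 0]},
  ],
)

```text
time: 8.57
position: [0.5324, 0.0164, 0.0847]
ee_rot: [0.188, 3.136, -0.006]
ft_force: [-4.1, -5.4, 9.1]
opening: 0.0001
```

Run:
```python
from h import *
grab('wrist','w4');grab('scene','s4')
a=cv2.resize(cv2.imread('pics/w4.png')[130:330,150:400],(500,400),interpolation=2)
b=cv2.resize(cv2.imread('pics/s4.png')[130:230,230:350],(300,250),interpolation=2)
o=np.zeros((400,800,3),np.uint8);o[:,:500]=a;o[:250,500:]=b
cv2.imwrite('pics/c4.png',o); o=robot.observe(); print(o['position'],o['ft_force'])
```

```text
[0.53239259 0.01641465 0.08471515] [-3.81135774 -5.74169867  8.97874255]
```

View pics/c4.png

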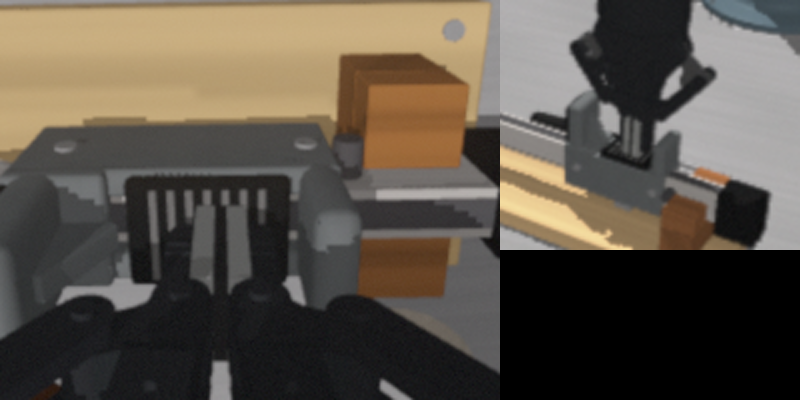

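Motion stalled with the y force rising to 5.5 N, and the picture shows the jaw's back touching the pin at crop (345,150). Lifting straight up.

play_rows(
  deltas=[
    {"hand": -1, "dp": [0, 0, 0], "angular": [0, 0, 0]},
    {"hand": -1, "dp": [0, 0, 0.004], "angular": [0, 0, 0]},
    {"hand": -1, "dp": [0, 0, 0.006], "angular": [0, 0, 0]},
    {"hand": -1, "dp": [0, 0, 0.015], "angular": [0, 0, 0]},
    {"hand": -1, "dp": [0, 0, 0.03], "angular": [0, 0, 0]},
    {"hand": -1, "dp": [0, 0, 0.04], "angular": [0, 0, 0]},
    {"hand": -1, "dp": [0, 0, 0.04], "angular": [0, 0, 0]},
    {"hand": -1, "dp": [0, 0, 0], "angular": [0, 0, 0]},
    {"hand": -1, "dp": [0, 0, 0], "angular": [0, 0, 0]},
  ],
)

```text
time: 9.8
position: [0.5319, 0.0214, 0.2187]
ee_rot: [-0.182, -3.136, -0.001]
ft_force: [-0.6, -0.0, -1.2]
opening: 0.0001
```

Run:
```python
from h import *
grab('wrist','w5');grab('side','d5')
a=cv2.resize(cv2.imread('pics/w5.png')[90:290,150:400],(500,400),interpolation=2)
b=cv2.resize(cv2.imread('pics/d5.png')[155:365,170:350],(300,350),interpolation=2)
o=np.zeros((400,800,3),np.uint8);o[:,:500]=a;o[:350,500:]=b
cv2.imwrite('pics/c5.png',o); o=robot.observe(); print(o['position'],o['ft_force'],o['time'])
d=cv2.absdiff(cv2.imread('pics/side0.png'),cv2.imread('pics/d5.png')).max(2)
for n,(y0,y1,x0,x1) in dict(tape=(165,210,250,300),frame=(215,310,270,350),driver=(210,285,175,198),glue=(305,372,272,318),screw=(310,384,215,250),endblk=(160,182,210,232)).items(): print(n,(d[y0:y1,x0:x1]>40).sum())
```

```text
[0.53110858 0.0209661  0.21743076] [ 0.18949121 -0.16076359 -0.66368334] 9.9
tape 324
frame 0
driver 0
glue 0
screw 0
endblk 152
```

View pics/c5.png

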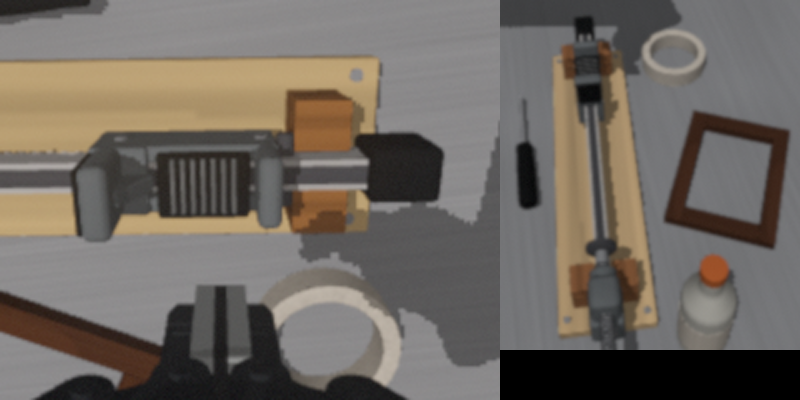

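The jaw stands at the pin and the pad looks level. The tape region differs by the arm's shadow, so I'll check the tape and the heel numerically.

Run:
```python
from h import *
W=lambda x,y:(150+(x+.5)/2-.5,90+(y+.5)/2-.5)
t=np.array([.1053,.9944])
for n,xy,z in [('heel top back',(281,185),.108),('heel top front',(257,185),.108),('pad L',(158,185),.092),('pad R',(249,185),.092),('pad far',(203,154),.092),('pad near',(203,215),.092)]:
    p=ray('w5',W(*xy),z); print(n,p.round(4),'clamp y',((p[:2]-[.5217,-.0981])@t).round(4))
for f in ['side0','d5']:
    h=cv2.cvtColor(cv2.imread(f'pics/{f}.png'),cv2.COLOR_BGR2HSV)[165:212,245:305]; m=cv2.inRange(h,(15,15,60),(35,110,255)); x=cv2.boundingRect(m); print(f,x)
```

```text
heel top back [0.5316 0.0488 0.108 ] clamp y 0.1471
heel top front [0.5303 0.0378 0.108 ] clamp y 0.136
pad L [ 0.5296 -0.0102  0.092 ] clamp y 0.0882
pad R [0.5348 0.0344 0.092 ] clamp y 0.1331
pad far [0.5166 0.0138 0.092 ] clamp y 0.1107
pad near [0.5477 0.0099 0.092 ] clamp y 0.1101
side0 (0, 8, 48, 39)
d5 (0, 8, 48, 39)
```

```bash
python3 -c "
from h import *
print(robot.close_job())"
```

```text
the job is handed in; nothing more can be done
None
```

The clamp is open: the sliding jaw stands against the stop pin, and the job is handed in. I pressed the release pad fully down with the shut fingertips (about 9–10 N), pushed the jaw back about 143 mm, and lifted straight off. No verdict was reported.

- **Stop reached:** at the end the motion stalled while the push force rose to about 5.5 N. The wrist picture showed the back of the jaw against the pin. The jaw did not slide back after release: pad travel from the images and fingertip travel agree to about 1 mm.
- **Measurement that disagreed:** from the images, the heel face sits at clamp y = 136 mm instead of the nominal 139 mm. That would put the jaw about 3 mm short of the pin. It is within the roughly 3 mm error of my measurements and within the 5 mm tolerance.
- **Release pad:** it looks level and up in the last picture, but I had no direct reading of how far down it sits.
- **Clamp and bystanders:** in the side view the frame, glue, screwdriver and screw head show no change. The tape and bar-end regions did differ. The tape's outline box was the same before and after, so I put its change down to the arm's shadow. I did not check the bar end separately.
- **Robot at hand-in:** it was clear of everything at about z = 0.22 m, at 9.9 s on the robot's clock.

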